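# Stir the baking beads until the blue ones are spread

## Robot

A 6-joint arm with a two-finger parallel gripper is mounted at the origin on the work surface; the furniture and walls round the work are solid. World frame = base frame: x ahead of the robot, y to its left, z up, the work surface at z = 0. Lengths are in mm, angles in rad, forces in N, time in s.
With the tool pointing down it reaches from about 400 to 925 mm from the base axis. Payload 12.5 kg.
Tool frame: the origin (TCP) lies on the centre line of the jaws, within the pads' length; the fingertips stand 8 mm ahead of it and the grasp point (between the pads) lies 11 mm behind it; z points along the fingers, y is the line along which they close (so a half turn about z gives the same grasp; the last joint's range is limited). The gripper opens to 95 mm and grips with 3 to 60 N. Pads are 20 mm wide; open, the fingers measure 119 mm over their backs; the gripper's body (75 mm by 180 mm) begins 59 mm behind the grasp point.
Start: joints at [1.241, 0.491, 1.559, -0, 1.092, -0.106], TCP at [138.691, 609.435, 222.661] pointing down, gripper open.
Joint ranges: [-3.1, 3.1], [-0.84, 2.19], [0.05, 2.79], [-1.13, 4.28], [0.06, 2.93], [-2.69, 2.69]. Speed limits (rad/s): [2.22, 2.22, 2.79, 3.14, 3.14, 3.14].

## Interface

Orientations are given as a 3x3 rotation matrix whose columns are the frame's x, y, z axes.
In Python, from rig import * gives the robot as it stands.
- The arm moves only by the shell command python3 -m creep 'ROWS' [FORCE]. ROWS is JSON, a list of rows, each an object of numbers: "claw": the finger opening in m, from 0 to 0.0951; "x", "y", "z": the shift along the tool's x, y, z in m; "wx", "wy", "wz": the turn, a rotation vector about the tool's x, y, z in degrees. In form: [{"claw": .., "x": .., "y": .., "z": .., "wx": .., "wy": .., "wz": ..}, ...]. A call has 1 to 20 rows; each row is the pose to reach, as a shift and turn from the pose commanded when the call began, along the tool's axes at that moment; what a row does not reach only later rows make up. A row lasts 1/8 s, in which the tool goes at most 62.5 mm and 10.7 degrees, less where a joint would pass 70% of its speed; a pose out of reach is approached as far as the arm can. A call with a gripper value outside its range is refused whole. The fingers move at their own pace and stop on an object; FORCE is the grip in N (left out, the last holds). Time passes only in rows, so rows that repeat a pose let the fingers close. It gives the time, the measured TCP pose, the force, the opening and the grip force at its end, in the units of the state.
- get_state(): the state, without advancing time (a new reading comes with each control period).
- get_image(name): name is "scene" or "top" or "wrist"; returns the picture (384x512x3 uint8, blue, green, red); there is no depth.
- camera_info(name): a dict with "K" (3x3 intrinsics, pixels), "k1" (the pictures are not rectified: a ray, as slopes to the right and down, at radius r is drawn at 1 + k1 r^2 times it, then the intrinsics apply), "extrinsics" (4x4, takes a point from camera to world coordinates). Camera axes: x right, y down, z forward; pixel columns grow to the right and rows downward; lengths in mm; the calibration is good to about 2 mm. A picture is of the moment at which its call begins: read the wrist's pose just before it. camera_info takes no time and is no camera call; for the wrist camera it gives the pose at the moment of the call.
- sign_off(): hands the job in; it is judged then, once.
The state is a dict: "t": time; "qpos": joint angles; "joint_velocities": joint speeds; "joint_efforts": joint torques, N m; "ee_pos": TCP position; "ee_rot": TCP orientation; "ft_force": force on the tool from outside, world axes, zero at the start; "torque": the same for the moment, N m; "gripper_width": opening from 0.0 (shut) to 1.0 (fully open); "gripper_force": force on a finger pad.
Only numpy, scipy, OpenCV 4.12 (cv2) and the standard library are available. Lean on these libraries where they do the work, as an engineer would, in place of code of your own. Each camera call takes 0.05 s, during which the arm holds its last target. There are 200 camera calls.

## Task

Pick up the long chopstick from its rest and stir the beads in the baking tin with it until no two blue beads lie together: between any two of them there should be room for another bead. Keep all the beads in the tin, never touch the beads with the fingers, do not shove the tin about or disturb the cups and the timer, and finally lay the chopstick back across both notches of its rest and let go.

Things in the scene. Friction and masses are not known exactly. Their poses are not given: they have to be found in the camera images.
- tin: Round flat-floored bare metal baking tin, loose on the worktable, 1.2 kg: outer radius 98 mm, inner radius 95 mm, rim 30 mm high (a thin rolled edge), floor 3 mm thick. Eight beads lie in it. Origin: centre of its underside; z up; it is round, so its yaw means nothing.
- stick_rest: White ceramic chopstick rest, fixed: plinth 180 x 56 x 6 mm with two posts at its x = -75 and +75 mm (16 mm thick, 50 mm wide, 44 mm high at the sides) that carry wide V notches, 47 mm wide at the top, bottom 31 mm above the worktable. 134 mm clear between the posts. Origin: centre of its underside; x runs through both notches, along the lying chopstick; z up.
- chopstick: Long pale wooden cooking chopstick, 370 mm, 30 g, lying level in both notches, underside 31 mm above the worktable. It tapers: about 9 mm thick at the butt (end_a), 7 mm at the middle, 2.5 mm at the point (end_b); at the start the point looks towards the robot. Centre of mass 53 mm from mid-length towards the butt. Origin: mid-length, on its underside; y runs along it to the butt.
- stick_mid (a point): Middle of the chopstick, on its centre line; its own y runs along the stick (towards end_a), x is level across it.
- end_a (a point): Tip of the chopstick at its own y = +185 mm, on the centre line (the thick square butt).
- end_b (a point): Tip of the chopstick at its own y = -185 mm, on the centre line (the thin point).
- blue_bead_1: Dark blue glazed ceramic baking bead, a stubby round pill 26 mm across and 12 mm high, 20 g, lying flat in the tin and free to slide; the three blue ones start side by side in one clump, with the white ones round them. Origin: centre of its underside, 3 mm above the worktable when flat on the tin's floor.
- blue_bead_2: Dark blue glazed ceramic baking bead, a stubby round pill 26 mm across and 12 mm high, 20 g, lying flat in the tin and free to slide; the three blue ones start side by side in one clump, with the white ones round them. Origin: centre of its underside, 3 mm above the worktable when flat on the tin's floor.
- blue_bead_3: Dark blue glazed ceramic baking bead, a stubby round pill 26 mm across and 12 mm high, 20 g, lying flat in the tin and free to slide; the three blue ones start side by side in one clump, with the white ones round them. Origin: centre of its underside, 3 mm above the worktable when flat on the tin's floor.
- white_bead_1: White glazed ceramic baking bead, a stubby round pill 26 mm across and 12 mm high, 20 g, lying flat in the tin and free to slide. Origin: centre of its underside, 3 mm above the worktable when flat on the tin's floor.
- white_bead_2: White glazed ceramic baking bead, a stubby round pill 26 mm across and 12 mm high, 20 g, lying flat in the tin and free to slide. Origin: centre of its underside, 3 mm above the worktable when flat on the tin's floor.
- white_bead_3: White glazed ceramic baking bead, a stubby round pill 26 mm across and 12 mm high, 20 g, lying flat in the tin and free to slide. Origin: centre of its underside, 3 mm above the worktable when flat on the tin's floor.
- white_bead_4: White glazed ceramic baking bead, a stubby round pill 26 mm across and 12 mm high, 20 g, lying flat in the tin and free to slide. Origin: centre of its underside, 3 mm above the worktable when flat on the tin's floor.
- white_bead_5: White glazed ceramic baking bead, a stubby round pill 26 mm across and 12 mm high, 20 g, lying flat in the tin and free to slide. Origin: centre of its underside, 3 mm above the worktable when flat on the tin's floor.
- blue_cup_a: Small blue fluted silicone baking cup, 40 mm across, 35 mm high, loose bystander. Origin: centre of its underside.
- blue_cup_b: Small blue fluted silicone baking cup, 40 mm across, 32 mm high, loose bystander. Origin: centre of its underside.
- kitchen_timer: Round white wind-up kitchen timer, 64 mm across, 38 mm high, loose bystander. Origin: centre of its underside.
There are look-alikes about, which are no part of the job. There is more than one size of the stick_rest; the one meant has the size given above.

How it is judged:
By the outcome, as a careful person would: the job done as asked, in the order asked, and still so for the second after the job is handed in, with the robot touching nothing.
It also fails if it takes over 72 s, if anything falls off the work surface, if the arm or the gripper's body presses on something with over 40 N, if the wrist force passes 120 N, or if a joint passes its speed limit or range.

## Working session

There is one attempt and no reset: what is moved stays moved. The work goes in short steps, Python scripts to look and compute and a shell command to move; the robot and the scene stay as the last step left them, time stands still between calls to the robot, and variables do not carry over. Pictures are saved under pics/ and viewed, at most 11 in all, crops included, and the job is handed in when it is done.

```bash
ls; mkdir -p pics; python3 - <<'E'
from rig import *
import cv2,numpy as np
s=get_state();print(s['t'],s['ee_pos'],s['ee_rot'],s['gripper_width'])
for n in("scene","top"):
    c=camera_info(n);print(n,np.round(c['K'],1).tolist(),c['k1'],np.round(c['extrinsics'],3).tolist())
    cv2.imwrite(f"pics/{n}0.png",get_image(n))
E
```

```text
pics
0.0 [138.61155961 609.20127309 222.06764327] [[-9.75063711e-01  2.21924874e-01 -3.31646053e-04]
 [ 2.21925102e-01  9.75063163e-01 -1.03806987e-03]
 [ 9.30023236e-05 -1.08578485e-03 -9.99999406e-01]] 0.9989426358995416
scene [[399.6, 0.0, 255.1], [0.0, 399.6, 187.3], [0.0, 0.0, 1.0]] 0.009544318756012466 [[-0.574, -0.544, 0.612, -4.428], [-0.819, 0.391, -0.421, 362.183], [-0.01, -0.742, -0.67, 657.264], [0.0, 0.0, 0.0, 1.0]]
top [[485.2, 0.0, 250.0], [0.0, 485.2, 191.0], [0.0, 0.0, 1.0]] -0.17441736262045937 [[-0.01, -0.989, 0.15, 398.034], [-1.0, 0.008, -0.012, -13.465], [0.01, -0.15, -0.989, 1286.169], [0.0, 0.0, 0.0, 1.0]]
```

View pics/top0.png

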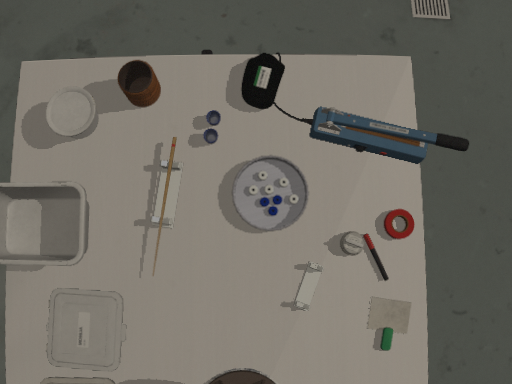

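View pics/scene0.png

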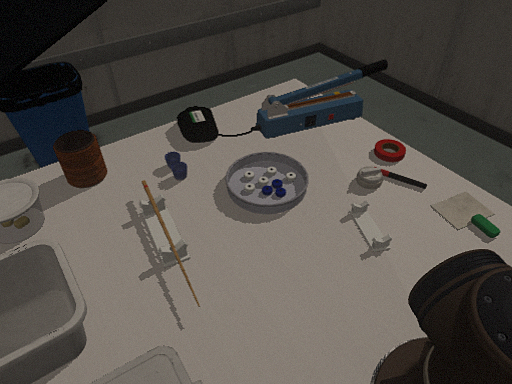

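Top view: the wanted rest is the long one at (168,193), with the chopstick on it from the butt (174,138) to the point (154,275). The line at (141,276) is its shadow. The shorter rest at (308,286) is a look-alike. The tin is at (270,193) with the blue beads near (265,202), (277,200) and (272,211). The cups are at (213,118) and (210,136), and the timer at (352,243).

```bash
cat > h.py <<'E'
from rig import *
import cv2,numpy as np
def ray(cam,px,info=None):
    c=info or camera_info(cam);K=np.array(c['K']);E=np.array(c['extrinsics'])
    p=(np.atleast_2d(px)-[K[0,2],K[1,2]])/[K[0,0],K[1,1]]
    q=p.copy()
    for _ in range(20): q=p/(1+c['k1']*(q**2).sum(1,keepdims=True))
    d=np.c_[q,np.ones(len(q))]@E[:3,:3].T
    return E[:3,3],d
def onz(cam,px,z,info=None):
    o,d=ray(cam,px,info);return (o+d*((z-o[2])/d[:,2:]))[:,:2]
def proj(cam,P,info=None):
    c=info or camera_info(cam);K=np.array(c['K']);E=np.array(c['extrinsics'])
    q=(np.atleast_2d(P)-E[:3,3])@E[:3,:3];q=q[:,:2]/q[:,2:]
    q=q*(1+c['k1']*(q**2).sum(1,keepdims=True));return q*[K[0,0],K[1,1]]+[K[0,2],K[1,2]]
def two(p1,p2):
    (o1,d1),(o2,d2)=ray('top',p1),ray('scene',p2);d1=d1[0];d2=d2[0]
    s=np.linalg.lstsq(np.c_[d1,-d2],o2-o1,rcond=None)[0];a=o1+s[0]*d1;b=o2+s[1]*d2
    return (a+b)/2,np.linalg.norm(a-b)
def blobs(m,lo,hi):
    n,l,st,ce=cv2.connectedComponentsWithStats(m.astype(np.uint8))
    return [(ce[i].round(1),st[i,4]) for i in range(1,n) if lo<=st[i,4]<=hi]
E
python3 - <<'E'
from h import *
a=cv2.imread('pics/top0.png');b=cv2.imread('pics/scene0.png')
f=lambda p,q:print(p,q,[np.round(v,1) for v in two(p,q)])
f((174,138),(145,182));f((154,275),(198,305))
h=cv2.cvtColor(a,cv2.COLOR_BGR2HSV)
m=(h[...,0]>100)&(h[...,0]<135)&(h[...,1]>110);m[:, 300:]=0
for c,n in blobs(m,8,400):print('blue',c,n,onz('top',c,15).round(1))
print(onz('top',[(213,118),(210,136)],33).round(), onz('top',[(352,243)],38).round())
# stick colour
m=(h[...,0]>5)&(h[...,0]<28)&(h[...,1]>70);m[:130]=0;m[:,:150]=0;m[:,182:]=0;m[290:]=0
ys,xs=np.nonzero(m);print(len(ys),ys.min(),ys.max());p=np.polyfit(ys,xs,1);print(p,[np.polyval(p,v) for v in(138,206,275)])
cv2.imwrite('pics/crop1.png',np.hstack([cv2.resize(a[125:285,130:230],None,fx=3.6,fy=3.6,interpolation=cv2.INTER_CUBIC),cv2.resize(a[150:240,225:315],(400,576),interpolation=cv2.INTER_CUBIC)[:576]]))
E
```

```text
(174, 138) (145, 182) [array([732.4, 172.6,  34.2]), np.float64(1.1)]
(154, 275) (198, 305) [array([373.4, 224.9,  25.6]), np.float64(6.7)]
blue [276.9 199.5] 57 [[567.7 -99.4]]
blue [264.1 201.5] 57 [[562.6 -65.5]]
blue [272.5 210.4] 56 [[538.8 -87.3]]
[[787.  69.]
 [737.  77.]] [[ 449. -291.]]
343 137 273
[-1.59595327e-01  1.96057241e+02] [np.float64(174.0330856560991), np.float64(163.1806034394839), np.float64(152.16852589615374)]
```

View pics/crop1.png

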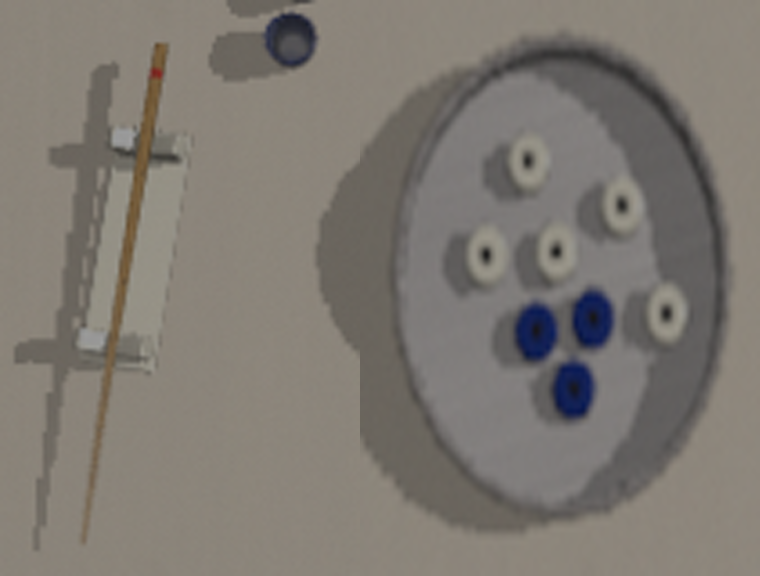

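The crop confirms the choice: the stick lies in the 180 mm rest, with its red-ringed butt up in the picture. The blue beads form a triangle just below the tin's centre, with white beads above and to the right.

```bash
python3 - <<'E'
from h import *
T=onz('top',[(232.4,193.6),(307.9,193.6),(270.1,156),(270.1,231.2)],30).round(1);print(T.tolist(),T.mean(0))
a=cv2.imread('pics/top0.png');h=cv2.cvtColor(a,cv2.COLOR_BGR2HSV)
W=[(225+(x-360)/4.44,150+y/6.4) for x,y in((529,162),(621,206),(487,256),(556,252),(667,314))]
print('white',onz('top',W,15).round().tolist())
# rest posts (crop 3.6x, offset 130,125): tops of outer lugs z=44
P=[(130+x/3.6,125+y/3.6) for x,y in((122,138),(187,145),(90,340),(152,357))]
print('posts',onz('top',P,44).round(1).tolist())
f=lambda r:(-.159595*r+196.057,r)
e=onz('top',[f(137),f(275)],35).round(1);print('stick',e.tolist(),np.linalg.norm(e[0]-e[1]))
s=get_state();u=(e[0]-e[1])/np.linalg.norm(e[0]-e[1]);g=e[0]-u*(185-53);print('u',u,'COM',g)
R=np.array(s['ee_rot']);tcp=np.array([*g,35-11]);print('shift tool',R.T@(tcp-s['ee_pos']))
E
```

```text
[[582.2, 17.8], [580.6, -180.3], [682.2, -82.5], [482.9, -79.4]] [581.975 -81.1  ]
white [[633.0, -64.0], [614.0, -119.0], [594.0, -38.0], [595.0, -79.0], [568.0, -145.0]]
posts [[661.8, 197.1], [656.1, 149.3], [514.3, 217.7], [501.9, 172.8]]
stick [[735.2, 172.5], [371.8, 225.1]] 367.1870368082185
u [ 0.98968635 -0.14325124] COM [604.56140116 191.40916428]
shift tool [-547.08933958 -303.76979216  198.37012156]
```

```bash
python3 -m creep '[{"claw":0.05,"x":-0.05,"y":-0.03,"z":0.0,"wz":-1},{"claw":0.05,"x":-0.1,"y":-0.055},{"claw":0.05,"x":-0.15,"y":-0.083},{"claw":0.05,"x":-0.2,"y":-0.11},{"claw":0.05,"x":-0.25,"y":-0.14},{"claw":0.05,"x":-0.3,"y":-0.167},{"claw":0.05,"x":-0.35,"y":-0.195},{"claw":0.05,"x":-0.4,"y":-0.222},{"claw":0.05,"x":-0.45,"y":-0.25,"z":0.02},{"claw":0.05,"x":-0.5,"y":-0.278,"z":0.05},{"claw":0.05,"x":-0.53,"y":-0.294,"z":0.08,"wz":-4.6},{"claw":0.05,"x":-0.547,"y":-0.304,"z":0.1,"wz":-4.6},{"claw":0.05,"x":-0.547,"y":-0.304,"z":0.1,"wz":-4.6},{"claw":0.05,"x":-0.547,"y":-0.304,"z":0.1,"wz":-4.6}]' 30
python3 - <<'E'
from h import *
s=get_state();i=camera_info('wrist');im=get_image('wrist')
print(s['t'],s['ee_pos'],s['ee_rot'])
cv2.imwrite('pics/w1.png',im)
# predicted stick line
e=np.array([[735.2,172.5,35],[371.8,225.1,32]])
d=(e[1]-e[0])
for t in (.2,.3,.36,.5,.6):print(t,proj('wrist',e[0]+t*d,i).round())
h=cv2.cvtColor(im,cv2.COLOR_BGR2HSV);m=(h[...,0]>5)&(h[...,0]<25)&(h[...,1]>80);print(m.sum())
E
```

```text
0.1 [138.58990537 609.20797452 222.11172734] [[-9.75066583e-01  2.21912247e-01 -3.36744833e-04]
 [ 2.21912476e-01  9.75066082e-01 -9.94298843e-04]
 [ 1.07701375e-04 -1.04423545e-03 -9.99999449e-01]]
0.2 [[ 89. 515.]]
0.3 [[ 85. 501.]]
0.36 [[ 82. 492.]]
0.5 [[ 75. 470.]]
0.6 [[ 69. 453.]]
2727schema error: expected keys claw, x, y, z, wx, wy, wz
```

View pics/w1.png

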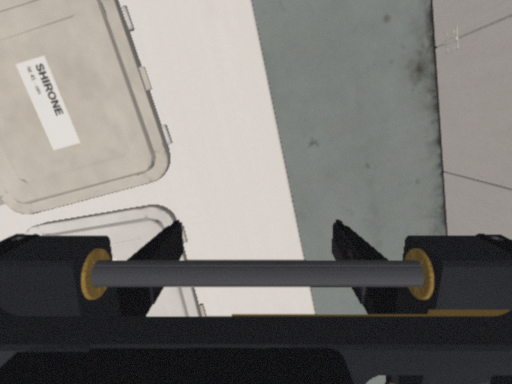

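The move was refused because every row needs all seven keys. The picture is still the start pose: boxes at the left and the floor at the right.

```bash
python3 -m creep '[{"claw":0.05,"x":-0.05,"y":-0.03,"z":0,"wx":0,"wy":0,"wz":-1},{"claw":0.05,"x":-0.1,"y":-0.055,"z":0,"wx":0,"wy":0,"wz":-2},{"claw":0.05,"x":-0.15,"y":-0.083,"z":0,"wx":0,"wy":0,"wz":-3},{"claw":0.05,"x":-0.2,"y":-0.11,"z":0,"wx":0,"wy":0,"wz":-4},{"claw":0.05,"x":-0.25,"y":-0.14,"z":0,"wx":0,"wy":0,"wz":-4.6},{"claw":0.05,"x":-0.3,"y":-0.167,"z":0,"wx":0,"wy":0,"wz":-4.6},{"claw":0.05,"x":-0.35,"y":-0.195,"z":0,"wx":0,"wy":0,"wz":-4.6},{"claw":0.05,"x":-0.4,"y":-0.222,"z":0,"wx":0,"wy":0,"wz":-4.6},{"claw":0.05,"x":-0.45,"y":-0.25,"z":0.02,"wx":0,"wy":0,"wz":-4.6},{"claw":0.05,"x":-0.5,"y":-0.278,"z":0.05,"wx":0,"wy":0,"wz":-4.6},{"claw":0.05,"x":-0.53,"y":-0.294,"z":0.08,"wx":0,"wy":0,"wz":-4.6},{"claw":0.05,"x":-0.547,"y":-0.304,"z":0.1,"wx":0,"wy":0,"wz":-4.6},{"claw":0.05,"x":-0.547,"y":-0.304,"z":0.1,"wx":0,"wy":0,"wz":-4.6},{"claw":0.05,"x":-0.547,"y":-0.304,"z":0.1,"wx":0,"wy":0,"wz":-4.6}]' 30
python3 - <<'E'
from h import *
s=get_state();i=camera_info('wrist');im=get_image('wrist')
print(s['t'],s['ee_pos'],s['ee_rot'])
cv2.imwrite('pics/w2.png',im)
e=np.array([[735.2,172.5,35.5],[371.8,225.1,32]])
d=(e[1]-e[0])
for t in (.1,.2,.3,.36,.5,.6):print(t,proj('wrist',e[0]+t*d,i).round())
E
```

```text
t: 1.9
ee_pos: [604.1, 192.7, 123.6]
ee_rot: [[-0.99, 0.142, 0.001], [0.142, 0.99, 0.0], [-0.001, 0.0, -1.0]]
ft_force: [0.0, -0.1, 0.2]
gripper_width: 0.529
gripper_force: 0.0
1.9 [604.11579712 192.67159889 123.62730343] [[-9.89845691e-01  1.42144303e-01  7.10602532e-04]
 [ 1.42144601e-01  9.89845828e-01  3.86849620e-04]
 [-6.48398482e-04  4.83929743e-04 -9.99999673e-01]]
0.1 [[256. 296.]]
0.2 [[256. 262.]]
0.3 [[256. 226.]]
0.36 [[256. 203.]]
0.5 [[256. 146.]]
0.6 [[256. 101.]]
```

View pics/w2.png

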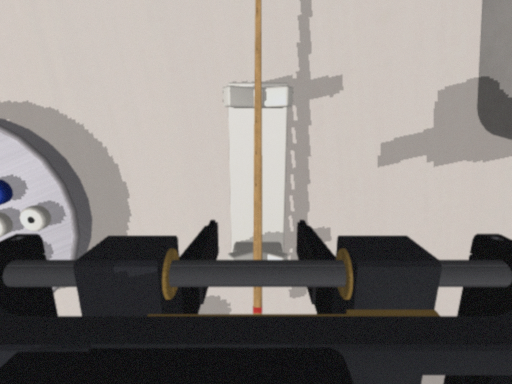

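The stick lies at column 258, as predicted (256), midway between the fingers and clear of both posts. Next: go down, grip, lift.

```bash
python3 -m creep '[{"claw":0.05,"x":0,"y":-0.001,"z":0.04,"wx":0,"wy":0,"wz":0},{"claw":0.05,"x":0,"y":-0.001,"z":0.08,"wx":0,"wy":0,"wz":0},{"claw":0.05,"x":0,"y":-0.001,"z":0.1,"wx":0,"wy":0,"wz":0},{"claw":0.05,"x":0,"y":-0.001,"z":0.1,"wx":0,"wy":0,"wz":0},{"claw":0.002,"x":0,"y":-0.001,"z":0.1,"wx":0,"wy":0,"wz":0},{"claw":0.002,"x":0,"y":-0.001,"z":0.1,"wx":0,"wy":0,"wz":0},{"claw":0.002,"x":0,"y":-0.001,"z":0.1,"wx":0,"wy":0,"wz":0},{"claw":0.002,"x":0,"y":-0.001,"z":0.1,"wx":0,"wy":0,"wz":0},{"claw":0.002,"x":0,"y":-0.001,"z":0.1,"wx":0,"wy":0,"wz":0},{"claw":0.002,"x":0,"y":-0.001,"z":0.1,"wx":0,"wy":0,"wz":0}]' 40
```

```text
t: 3.2
ee_pos: [605.0, 191.6, 23.4]
ee_rot: [[-0.99, 0.143, 0.002], [0.143, 0.99, 0.001], [-0.002, 0.002, -1.0]]
ft_force: [-0.1, 6.2, 4.1]
gripper_width: 0.072
gripper_force: 40.0
```

```bash
cat >> h.py <<'E'
from scipy.spatial.transform import Rotation as Ro
# tip in tool frame: 238 along +x from grasp, slightly; grasp at z=-11
TIP=np.array([238.,0,-11.])
def tip(s=None):
    s=s or get_state();return np.array(s['ee_pos'])+np.array(s['ee_rot'])@TIP
def goto(tipxyz,w=(0,0,0)):
    s=get_state();R=np.array(s['ee_rot']);R2=R@Ro.from_rotvec(w,degrees=True).as_matrix()
    return R.T@(np.array(tipxyz)-R2@TIP-s['ee_pos'])
E
python3 - <<'E'
from h import *
print(tip().round(1));print(goto((556,-84,70),(0,-60,0)).round(1))
E
python3 -m creep '[{"claw":0.002,"x":0,"y":0,"z":-0.01,"wx":0,"wy":0,"wz":0},{"claw":0.002,"x":0,"y":0,"z":-0.03,"wx":0,"wy":0,"wz":0},{"claw":0.002,"x":0,"y":0,"z":-0.06,"wx":0,"wy":0,"wz":0},{"claw":0.002,"x":0,"y":0,"z":-0.1,"wx":0,"wy":0,"wz":0},{"claw":0.002,"x":0,"y":0,"z":-0.15,"wx":0,"wy":0,"wz":0},{"claw":0.002,"x":0,"y":0,"z":-0.2,"wx":0,"wy":0,"wz":0},{"claw":0.002,"x":0,"y":0,"z":-0.25,"wx":0,"wy":0,"wz":0},{"claw":0.002,"x":0,"y":0,"z":-0.28,"wx":0,"wy":0,"wz":0},{"claw":0.002,"x":0,"y":0,"z":-0.28,"wx":0,"wy":0,"wz":0},{"claw":0.002,"x":0,"y":0,"z":-0.28,"wx":0,"wy":0,"wz":0}]' 40
python3 -c "
from h import *
print(goto((556,-84,70),(0,-60,0)).round(1))"
```

```text
[369.4 225.7  34. ]
[-119.6 -279.7 -247.7]
t: 4.45
ee_pos: [603.9, 190.4, 302.4]
ee_rot: [[-0.99, 0.143, -0.001], [0.143, 0.99, -0.0], [0.001, -0.0, -1.0]]
ft_force: [-0.1, -0.6, -0.6]
gripper_width: 0.073
gripper_force: 40.0
[-120.6 -278.4   31.8]
```

```bash
python3 -m creep '[{"claw":0.002,"x":-0.01,"y":-0.03,"z":0,"wx":0,"wy":-6,"wz":0},{"claw":0.002,"x":-0.024,"y":-0.06,"z":0,"wx":0,"wy":-12,"wz":0},{"claw":0.002,"x":-0.036,"y":-0.09,"z":0,"wx":0,"wy":-18,"wz":0},{"claw":0.002,"x":-0.048,"y":-0.12,"z":0,"wx":0,"wy":-24,"wz":0},{"claw":0.002,"x":-0.06,"y":-0.15,"z":0,"wx":0,"wy":-30,"wz":0},{"claw":0.002,"x":-0.072,"y":-0.18,"z":0,"wx":0,"wy":-36,"wz":0},{"claw":0.002,"x":-0.084,"y":-0.21,"z":0,"wx":0,"wy":-42,"wz":0},{"claw":0.002,"x":-0.096,"y":-0.24,"z":0.005,"wx":0,"wy":-48,"wz":0},{"claw":0.002,"x":-0.108,"y":-0.265,"z":0.015,"wx":0,"wy":-54,"wz":0},{"claw":0.002,"x":-0.12,"y":-0.278,"z":0.031,"wx":0,"wy":-60,"wz":0},{"claw":0.002,"x":-0.12,"y":-0.278,"z":0.031,"wx":0,"wy":-60,"wz":0},{"claw":0.002,"x":-0.12,"y":-0.278,"z":0.031,"wx":0,"wy":-60,"wz":0},{"claw":0.002,"x":-0.12,"y":-0.278,"z":0.031,"wx":0,"wy":-60,"wz":0}]' 40
python3 - <<'E'
from h import *
T=tip();print(T.round(1));a=get_image('top');b=get_image('scene');w=get_image('wrist')
for n,i in(('top',a),('scene',b)):print(n,proj(n,T).round(1))
cv2.imwrite('pics/ab.png',np.hstack([cv2.resize(a[140:250,215:325],(400,400)),cv2.resize(b[110:230,200:320],(400,400))]))
cv2.imwrite('pics/a3.png',a);cv2.imwrite('pics/b3.png',b);cv2.imwrite('pics/w3.png',w)
E
```

```text
t: 6.08
ee_pos: [704.6, -92.0, 329.8]
ee_rot: [[-0.587, 0.162, 0.793], [0.084, 0.987, -0.139], [-0.805, -0.015, -0.593]]
ft_force: [-0.4, -0.3, -0.2]
gripper_width: 0.072
gripper_force: 40.0
[556.1 -70.4 144.8]
top [[268.4 197.2]]
scene [[272.4 144.2]]
```

View pics/ab.png

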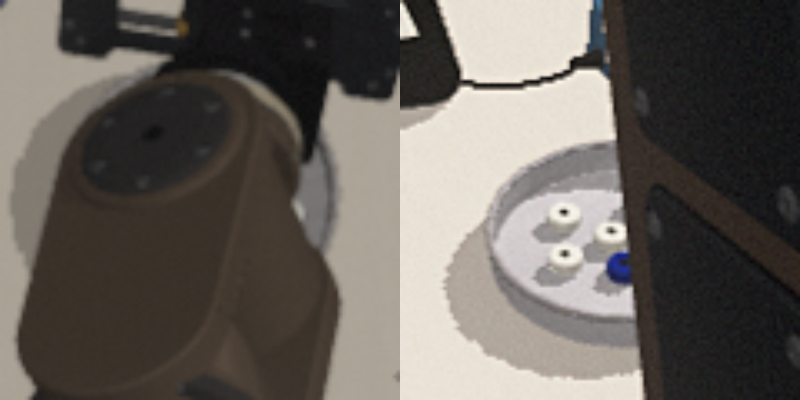

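The arm hides most of the tin in both views: in the scene camera only three white beads and one blue bead (at the right pane's (620,268)) show. The tilt also stopped short, so I'll check the joints.

```bash
python3 -m creep '[{"claw":0.002,"x":0,"y":0,"z":0,"wx":0,"wy":0,"wz":0},{"claw":0.002,"x":0,"y":0,"z":0,"wx":0,"wy":0,"wz":0}]' 
python3 - <<'E'
from h import *
s=get_state();print(np.round(s['qpos'],3),tip());i=camera_info('wrist');print(proj('wrist',tip(),i),goto((556,-84,70),(0,-6.4,0)).round(1))
E
```

```text
t: 6.48
ee_pos: [705.1, -92.2, 331.0]
ee_rot: [[-0.585, 0.165, 0.794], [0.089, 0.986, -0.139], [-0.806, -0.01, -0.591]]
ft_force: [0.6, 0.2, -0.8]
gripper_width: 0.076
gripper_force: 40.0
[-0.244  0.311  1.861  1.06   0.065 -2.685] [557.21795433 -69.36852444 145.61220677]
[[ 257.78298292 -353.63835822]] [ 60.6 -13.8  19.2]
```

View pics/w3.png

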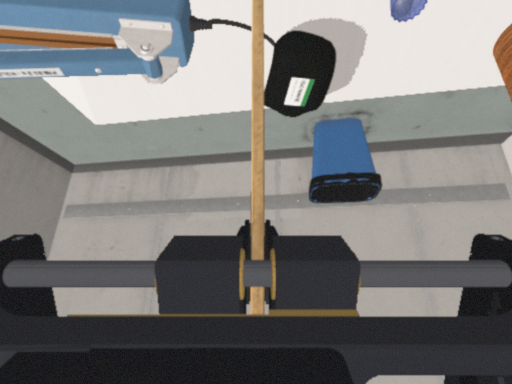

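Joint 5 is at its lower limit and joint 6 at its end, so tilting outward is not possible. I'll fit the wrist's signs to find a feasible lean direction.

```bash
cat > k.py <<'E'
from h import *
import itertools
def Rr(q,s4,s6,off):
    return (Ro.from_euler('z',q[0])*Ro.from_euler('y',q[1]+q[2])*Ro.from_euler('z',s4*q[3])*Ro.from_euler('y',q[4])*Ro.from_euler('z',s6*q[5]+off)).as_matrix()
E
python3 - <<'E'
from k import *
s=get_state();q=s['qpos'];R=np.array(s['ee_rot'])
q0=[1.241,.491,1.559,0,1.092,-.106];R0=np.array([[-.975,.222,0],[.222,.975,-.001],[0,-.001,-1]])
for s4,s6,o in itertools.product((1,-1),(1,-1),(0,np.pi/2,np.pi,-np.pi/2)):
    e=[np.degrees(Ro.from_matrix(A.T@Rr(Q,s4,s6,o)).magnitude()).round(1) for Q,A in((q0,R0),(q,R))]
    if max(e)<15:print(s4,s6,o,e)
# wrist: TCP-positions for link fit
print(q,s['ee_pos'])
E
```

```text
1 1 1.5707963267948966 [np.float64(0.0), np.float64(0.0)]
[-0.24402551  0.31143547  1.86121346  1.06010658  0.06533287 -2.68466982] [705.08436411 -92.15749735 331.03385484]
```

```bash
python3 - <<'E'
from k import *
def des(phi,th):
    p=np.radians(phi);x=np.array([np.cos(p),np.sin(p),0]);z=np.array([0,0,-1.]);y=np.cross(z,x)
    return np.c_[x,y,z]@Ro.from_euler('y',-th,degrees=True).as_matrix()
for th in(45,60):
  for phi in range(-180,180,20):
    R=des(phi,th);out=[]
    u=np.array([np.cos(np.radians(phi)),np.sin(np.radians(phi))]);G=np.array([570,-81])-u*238*np.cos(np.radians(th))
    # wrist about 250 behind along -z
    Wc=G-R[:2,2]*200;q1=np.arctan2(Wc[1],Wc[0]) 
    for q23 in(1.9,2.3):
        M=(Ro.from_euler('z',q1)*Ro.from_euler('y',q23)).as_matrix().T@R@Ro.from_euler('z',-np.pi/2).as_matrix()
        a,b,c=Ro.from_matrix(M).as_euler('ZYZ')
        for k in(0,2*np.pi,-2*np.pi):
            if -1.1<a+k<4.25 and abs(c)<2.65: out.append((q23,round(a+k,2),round(b,2),round(c,2)))
    print(th,phi,G.round(),Wc.round(),out)
E
```

```text
45 -180 [738. -81.] [597. -81.] [(1.9, np.float64(0.21), np.float64(0.47), np.float64(-1.86))]
45 -160 [728. -23.] [595. -72.] [(1.9, np.float64(0.6), np.float64(0.6), np.float64(-2.43))]
45 -140 [699.  27.] [591. -64.] []
45 -120 [654.  65.] [583. -58.] []
45 -100 [599.  85.] [575. -55.] [(2.3, np.float64(0.96), np.float64(1.03), np.float64(2.62))]
45 -80 [541.  85.] [565. -55.] [(2.3, np.float64(0.81), np.float64(1.23), np.float64(2.44))]
45 -60 [486.  65.] [557. -58.] [(1.9, np.float64(0.62), np.float64(1.74), np.float64(2.46)), (2.3, np.float64(0.62), np.float64(1.41), np.float64(2.23))]
45 -40 [441.  27.] [549. -64.] [(1.9, np.float64(0.42), np.float64(1.91), np.float64(2.16)), (2.3, np.float64(0.4), np.float64(1.54), np.float64(1.99))]
45 -20 [412. -23.] [545. -72.] [(1.9, np.float64(0.17), np.float64(2.01), np.float64(1.8)), (2.3, np.float64(0.15), np.float64(1.61), np.float64(1.73))]
45 0 [402. -81.] [543. -81.] [(1.9, np.float64(-0.12), np.float64(2.02), np.float64(1.42)), (2.3, np.float64(-0.1), np.float64(1.62), np.float64(1.46))]
45 20 [ 412. -139.] [545. -90.] [(1.9, np.
[... 2483 characters left out ...]
[(1.9, np.float64(-0.73), np.float64(2.01), np.float64(0.75)), (2.3, np.float64(-0.66), np.float64(1.7), np.float64(1.02))]
60 60 [ 510. -184.] [597. -34.] [(1.9, np.float64(-0.91), np.float64(1.78), np.float64(0.53)), (2.3, np.float64(-0.89), np.float64(1.53), np.float64(0.84))]
60 80 [ 549. -198.] [579. -28.] [(1.9, np.float64(-1.04), np.float64(1.51), np.float64(0.35)), (2.3, np.float64(-1.09), np.float64(1.32), np.float64(0.7))]
60 100 [ 591. -198.] [561. -28.] []
60 120 [ 630. -184.] [543. -34.] []
60 140 [ 661. -157.] [528. -46.] []
60 160 [ 682. -122.] [519. -62.] [(1.9, np.float64(-0.78), np.float64(0.28), np.float64(-0.7)), (2.3, np.float64(3.95), np.float64(0.28), np.float64(0.9))]
```

Best lean: stick point outward and to the left (yaw ~30°), tool tilted back 55°. I'll level the tool first.

```bash
cat >> k.py <<'E'
def des(phi,th):
    p=np.radians(phi);x=np.array([np.cos(p),np.sin(p),0]);z=np.array([0,0,-1.]);y=np.cross(z,x)
    return np.c_[x,y,z]@Ro.from_euler('y',-th,degrees=True).as_matrix()
def plan(R2,tcp=None,tipp=None):
    s=get_state();R=np.array(s['ee_rot']);
    if tipp is not None: tcp=np.array(tipp)-R2@TIP
    print('shift',(R.T@(np.array(tcp)-s['ee_pos'])).round(1),'rot',Ro.from_matrix(R.T@R2).as_rotvec(degrees=True).round(1),'tcp',np.round(tcp,1))
E
python3 -c "
from k import *
plan(des(171.8,0),(640,0,360))"
```

```text
shift [ 22.9  79.9 -81.6] rot [-1.2 53.7 -0.9] tcp [640   0 360]
```

```bash
python3 -m creep '[{"claw":0.002,"x":0.003,"y":0.01,"z":-0.01,"wx":0,"wy":6,"wz":0},{"claw":0.002,"x":0.006,"y":0.02,"z":-0.02,"wx":0,"wy":13,"wz":0},{"claw":0.002,"x":0.01,"y":0.035,"z":-0.035,"wx":0,"wy":22,"wz":0},{"claw":0.002,"x":0.014,"y":0.05,"z":-0.05,"wx":-1,"wy":31,"wz":-1},{"claw":0.002,"x":0.018,"y":0.065,"z":-0.065,"wx":-1,"wy":40,"wz":-1},{"claw":0.002,"x":0.023,"y":0.08,"z":-0.08,"wx":-1.2,"wy":48,"wz":-1},{"claw":0.002,"x":0.023,"y":0.08,"z":-0.08,"wx":-1.2,"wy":53.7,"wz":-1},{"claw":0.002,"x":0.023,"y":0.08,"z":-0.08,"wx":-1.2,"wy":53.7,"wz":-1},{"claw":0.002,"x":0.023,"y":0.08,"z":-0.08,"wx":-1.2,"wy":53.7,"wz":-1},{"claw":0.002,"x":0.023,"y":0.08,"z":-0.08,"wx":-1.2,"wy":53.7,"wz":-1}]'
python3 -c "
from k import *
print(get_state()['qpos'].round(2) if hasattr(get_state()['qpos'],'round') else get_state()['qpos'])
plan(des(30,0),(480,-60,360))"
```

```text
t: 7.72
ee_pos: [641.0, -0.3, 359.4]
ee_rot: [[-0.99, 0.142, 0.003], [0.142, 0.99, 0.0], [-0.003, 0.001, -1.0]]
ft_force: [0.1, 0.8, 0.2]
gripper_width: 0.075
gripper_force: 40.0
[-0.1   0.42  1.32  0.    1.4  -1.53]
shift [150.8 -81.9  -1.2] rot [  0.3   0.  141.8] tcp [480 -60 360]
```

```bash
python3 -m creep '[{"claw":0.002,"x":0.0,"y":0,"z":0,"wx":0,"wy":0,"wz":6},{"claw":0.002,"x":0.0,"y":0,"z":0,"wx":0,"wy":0,"wz":16},{"claw":0.002,"x":0.01,"y":0,"z":0,"wx":0,"wy":0,"wz":26},{"claw":0.002,"x":0.02,"y":-0.01,"z":0,"wx":0,"wy":0,"wz":36},{"claw":0.002,"x":0.03,"y":-0.02,"z":0,"wx":0,"wy":0,"wz":46},{"claw":0.002,"x":0.04,"y":-0.03,"z":0,"wx":0,"wy":0,"wz":56},{"claw":0.002,"x":0.05,"y":-0.04,"z":0,"wx":0,"wy":0,"wz":66},{"claw":0.002,"x":0.06,"y":-0.05,"z":0,"wx":0,"wy":0,"wz":76},{"claw":0.002,"x":0.075,"y":-0.06,"z":0,"wx":0,"wy":0,"wz":86},{"claw":0.002,"x":0.09,"y":-0.07,"z":0,"wx":0,"wy":0,"wz":96},{"claw":0.002,"x":0.105,"y":-0.08,"z":0,"wx":0,"wy":0,"wz":106},{"claw":0.002,"x":0.12,"y":-0.08,"z":0,"wx":0,"wy":0,"wz":116},{"claw":0.002,"x":0.135,"y":-0.08,"z":0,"wx":0,"wy":0,"wz":126},{"claw":0.002,"x":0.15,"y":-0.08,"z":0,"wx":0,"wy":0,"wz":135},{"claw":0.002,"x":0.15,"y":-0.08,"z":0,"wx":0,"wy":0,"wz":142},{"claw":0.002,"x":0.15,"y":-0.08,"z":0,"wx":0,"wy":0,"wz":142},{"claw":0.002,"x":0.15,"y":-0.08,"z":0,"wx":0,"wy":0,"wz":142}]'
python3 -c "
from k import *
print(np.round(get_state()['qpos'],2),tip())
plan(des(30,55),None,(556,-84,90))"
```

```text
t: 9.85
ee_pos: [481.4, -58.2, 359.0]
ee_rot: [[0.866, 0.5, 0.002], [0.5, -0.866, 0.0], [0.002, 0.001, -1.0]]
ft_force: [-0.8, 0.3, -0.7]
gripper_width: 0.074
gripper_force: 40.0
[-0.26  0.16  1.68  0.    1.29  0.79] [687.53697357  60.78986973 370.4897803 ]
shift [-94.   59.6  80.3] rot [  0.  -55.1  -0. ] tcp [ 430.  -156.8  278.6]
```

```bash
python3 -m creep '[{"claw":0.002,"x":-0.01,"y":0.006,"z":0,"wx":0,"wy":-6,"wz":0},{"claw":0.002,"x":-0.02,"y":0.012,"z":0,"wx":0,"wy":-13,"wz":0},{"claw":0.002,"x":-0.035,"y":0.02,"z":0.01,"wx":0,"wy":-20,"wz":0},{"claw":0.002,"x":-0.05,"y":0.03,"z":0.02,"wx":0,"wy":-28,"wz":0},{"claw":0.002,"x":-0.06,"y":0.04,"z":0.03,"wx":0,"wy":-36,"wz":0},{"claw":0.002,"x":-0.075,"y":0.05,"z":0.05,"wx":0,"wy":-44,"wz":0},{"claw":0.002,"x":-0.09,"y":0.06,"z":0.07,"wx":0,"wy":-50,"wz":0},{"claw":0.002,"x":-0.094,"y":0.06,"z":0.08,"wx":0,"wy":-55,"wz":0},{"claw":0.002,"x":-0.094,"y":0.06,"z":0.08,"wx":0,"wy":-55,"wz":0},{"claw":0.002,"x":-0.094,"y":0.06,"z":0.08,"wx":0,"wy":-55,"wz":0},{"claw":0.002,"x":-0.094,"y":0.06,"z":0.08,"wx":0,"wy":-55,"wz":0}]'
python3 - <<'E'
from k import *
print(np.round(get_state()['qpos'],2),tip())
for n in('top','scene'):
    im=get_image(n);cv2.imwrite(f'pics/{n}4.png',im)
    print(n,proj(n,tip()).round(1))
    h=cv2.cvtColor(im,cv2.COLOR_BGR2HSV);m=(h[...,0]>100)&(h[...,0]<135)&(h[...,1]>110)
    print([(c.tolist(),k,onz(n,c,15).round().tolist()) for c,k in blobs(m,8,400)])
a=cv2.imread('pics/top4.png');b=cv2.imread('pics/scene4.png')
cv2.imwrite('pics/ab4.png',np.hstack([cv2.resize(a[130:260,205:335],(400,400)),cv2.resize(b[90:240,180:330],(400,400))]))
E
```

```text
t: 11.22
ee_pos: [430.2, -157.0, 279.6]
ee_rot: [[0.501, 0.498, -0.708], [0.286, -0.867, -0.407], [-0.817, 0.001, -0.577]]
ft_force: [-0.1, -0.3, -0.3]
gripper_width: 0.073
gripper_force: 40.0
[-0.19  0.54  1.63 -0.57  1.76  1.  ] [557.10166995 -84.32730923  91.52186004]
top [[272.9 199.7]]
[]
scene [[276.6 161.1]]
[([61.8, 63.8], np.int32(14), [[1550.0, 147.0]]), ([74.3, 78.5], np.int32(19), [[1406.0, 144.0]]), ([52.5, 92.6], np.int32(82), [[1348.0, 232.0]]), ([4.5, 98.5], np.int32(18), [[1398.0, 367.0]]), ([24.5, 100.3], np.int32(39), [[1348.0, 318.0]])]
```

View pics/ab4.png

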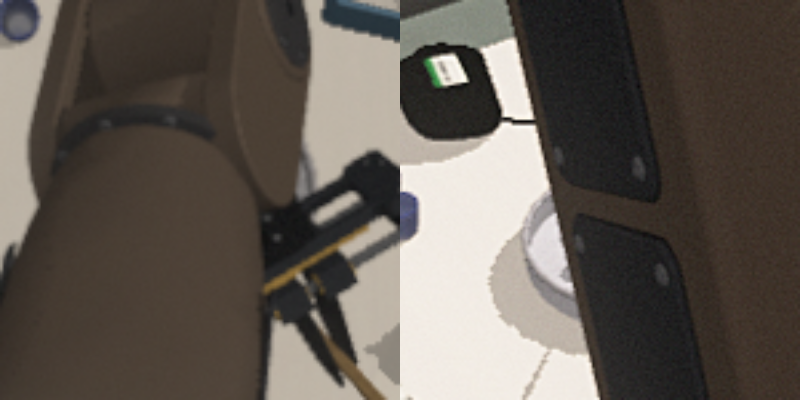

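The arm stands over the tin here, so both cameras are blocked and the pushes will be blind, with looks in between. First I'll cross-check the bead positions in the scene picture and work out a steeper insertion (65°, yaw 50°).

```bash
python3 - <<'E'
from k import *
im=cv2.imread('pics/scene0.png');h=cv2.cvtColor(im,cv2.COLOR_BGR2HSV);m=(h[...,0]>100)&(h[...,0]<135)&(h[...,1]>110)
m[:,:225]=0;m[:,300:]=0;m[:165]=0
print([(c.tolist(),k,onz('scene',c,11).round(1).tolist()) for c,k in blobs(m,8,400)])
plan(des(50,65),None,(558,-84,60))
E
```

```text
[([278.3, 187.5], np.int32(141), [[552.5, -88.8]]), ([266.8, 189.9], np.int32(74), [[561.7, -61.2]])]
shift [ 32.   38.5 -30.7] rot [-17.4 -10.1 -10.2] tcp [ 486.9 -168.7  271.1]
```

```bash
python3 -m creep '[{"claw":0.002,"x":0.01,"y":0.013,"z":-0.01,"wx":-6,"wy":-3.5,"wz":-3.5},{"claw":0.002,"x":0.02,"y":0.026,"z":-0.02,"wx":-12,"wy":-7,"wz":-7},{"claw":0.002,"x":0.031,"y":0.037,"z":-0.031,"wx":-17.4,"wy":-10,"wz":-10},{"claw":0.002,"x":0.031,"y":0.037,"z":-0.031,"wx":-17.4,"wy":-10,"wz":-10},{"claw":0.002,"x":0.031,"y":0.037,"z":-0.031,"wx":-17.4,"wy":-10,"wz":-10},{"claw":0.002,"x":0.031,"y":0.037,"z":-0.031,"wx":-17.4,"wy":-10,"wz":-10}]'
cat > mv.py <<'E'
from k import *
import sys
# waypoints of the tip -> cumulative tool shifts (mm), orientation kept
s=get_state();R=np.array(s['ee_rot']);T=tip(s);print('tip',T.round(1),'q',np.round(s['qpos'],2))
for w in sys.argv[1:]:
    w=np.array([float(v) for v in w.split(',')]);print(w,(R.T@(w-T)).round(1))
E
python3 mv.py 558,-82,30 558,-82,8 530,-83,8 524,-84,8 550,-83,8 561,-82,8 562,-50,8 563,-40,8 561,-60,8 561,-60,60
```

```text
t: 12.08
ee_pos: [485.5, -167.9, 271.7]
ee_rot: [[0.274, 0.763, -0.585], [0.322, -0.646, -0.692], [-0.906, 0.002, -0.423]]
ft_force: [0.4, -0.2, 0.5]
gripper_width: 0.076
gripper_force: 40.0
tip [557.2 -83.7  60.7] q [-0.08  0.62  1.62 -0.84  1.72  0.87]
[558. -82.  30.] [28.6 -0.6 11.4]
[558. -82.   8.] [48.5 -0.6 20.7]
[530. -83.   8.] [ 40.5 -21.3  37.8]
[524. -84.   8.] [ 38.5 -25.3  42. ]
[550. -83.   8.] [46.  -6.1 26.1]
[561. -82.   8.] [49.3  1.7 18.9]
[562. -50.   8.] [ 59.9 -18.2  -3.8]
[563. -40.   8.] [ 63.4 -23.9 -11.3]
[561. -60.   8.] [ 56.4 -12.5   3.7]
[561. -60.  60.] [  9.3 -12.4 -18.3]
```

```bash
python3 -m creep '[{"claw":0.002,"x":0.015,"y":-0.0005,"z":0.006,"wx":0,"wy":0,"wz":0},{"claw":0.002,"x":0.0286,"y":-0.0006,"z":0.0114,"wx":0,"wy":0,"wz":0},{"claw":0.002,"x":0.0385,"y":-0.0006,"z":0.016,"wx":0,"wy":0,"wz":0},{"claw":0.002,"x":0.0485,"y":-0.0006,"z":0.0207,"wx":0,"wy":0,"wz":0},{"claw":0.002,"x":0.0485,"y":-0.0006,"z":0.0207,"wx":0,"wy":0,"wz":0},{"claw":0.002,"x":0.046,"y":-0.0061,"z":0.0261,"wx":0,"wy":0,"wz":0},{"claw":0.002,"x":0.0445,"y":-0.0105,"z":0.0295,"wx":0,"wy":0,"wz":0},{"claw":0.002,"x":0.0425,"y":-0.016,"z":0.0335,"wx":0,"wy":0,"wz":0},{"claw":0.002,"x":0.0405,"y":-0.0213,"z":0.0378,"wx":0,"wy":0,"wz":0},{"claw":0.002,"x":0.0385,"y":-0.0253,"z":0.042,"wx":0,"wy":0,"wz":0},{"claw":0.002,"x":0.0385,"y":-0.0253,"z":0.042,"wx":0,"wy":0,"wz":0}]'
python3 mv.py 561,-82,8
```

```text
t: 13.45
ee_pos: [452.1, -168.0, 218.7]
ee_rot: [[0.272, 0.765, -0.584], [0.322, -0.644, -0.694], [-0.907, 0.001, -0.422]]
ft_force: [-0.1, -0.3, 0.8]
gripper_width: 0.072
gripper_force: 40.0
tip [523.3 -83.7   7.5] q [-0.08  0.65  1.75 -0.83  1.61  0.99]
[561. -82.   8.] [ 10.4  27.7 -23.4]
```

```bash
python3 -m creep '[{"claw":0.002,"x":0.005,"y":0.014,"z":-0.012,"wx":0,"wy":0,"wz":0},{"claw":0.002,"x":0.0104,"y":0.0277,"z":-0.0234,"wx":0,"wy":0,"wz":0},{"claw":0.002,"x":0.0104,"y":0.0277,"z":-0.0234,"wx":0,"wy":0,"wz":0},{"claw":0.002,"x":0.013,"y":0.0228,"z":-0.029,"wx":0,"wy":0,"wz":0},{"claw":0.002,"x":0.0157,"y":0.0178,"z":-0.0348,"wx":0,"wy":0,"wz":0},{"claw":0.002,"x":0.0184,"y":0.0128,"z":-0.0405,"wx":0,"wy":0,"wz":0},{"claw":0.002,"x":0.021,"y":0.0078,"z":-0.0461,"wx":0,"wy":0,"wz":0},{"claw":0.002,"x":0.0245,"y":0.0021,"z":-0.0536,"wx":0,"wy":0,"wz":0},{"claw":0.002,"x":0.0245,"y":0.0021,"z":-0.0536,"wx":0,"wy":0,"wz":0},{"claw":0.002,"x":0.021,"y":0.0078,"z":-0.0461,"wx":0,"wy":0,"wz":0},{"claw":0.002,"x":-0.002,"y":0.0078,"z":-0.057,"wx":0,"wy":0,"wz":0},{"claw":0.002,"x":-0.04,"y":0.008,"z":-0.075,"wx":0,"wy":0,"wz":0},{"claw":0.002,"x":-0.085,"y":0.008,"z":-0.095,"wx":0,"wy":0,"wz":0},{"claw":0.002,"x":-0.085,"y":0.008,"z":-0.095,"wx":0,"wy":0,"wz":0}]'
python3 -c "
from k import *
print(np.round(get_state()['qpos'],2),tip())
plan(des(30,0),(520,190,370))"
```

```text
t: 15.2
ee_pos: [490.9, -134.9, 340.2]
ee_rot: [[0.279, 0.764, -0.581], [0.321, -0.645, -0.693], [-0.905, 0.007, -0.426]]
ft_force: [0.6, 0.1, -0.4]
gripper_width: 0.075
gripper_force: 40.0
[-0.03  0.55  1.54 -0.83  1.85  0.8 ] [563.83699172 -50.84733207 129.58521995]
shift [  85.6 -187.2 -254.9] rot [11.6 64.1 17.4] tcp [520 190 370]
```

```bash
python3 -m creep '[{"claw":0.002,"x":0.005,"y":-0.012,"z":-0.02,"wx":1,"wy":6,"wz":1.5},{"claw":0.002,"x":0.012,"y":-0.03,"z":-0.045,"wx":2.5,"wy":14,"wz":3.8},{"claw":0.002,"x":0.02,"y":-0.05,"z":-0.072,"wx":4.2,"wy":23,"wz":6.3},{"claw":0.002,"x":0.033,"y":-0.075,"z":-0.105,"wx":5.8,"wy":32,"wz":8.8},{"claw":0.002,"x":0.046,"y":-0.1,"z":-0.14,"wx":7.5,"wy":41,"wz":11.3},{"claw":0.002,"x":0.06,"y":-0.13,"z":-0.178,"wx":9,"wy":50,"wz":13.7},{"claw":0.002,"x":0.073,"y":-0.158,"z":-0.216,"wx":10.7,"wy":59,"wz":16},{"claw":0.002,"x":0.0856,"y":-0.187,"z":-0.255,"wx":11.6,"wy":64.1,"wz":17.4},{"claw":0.002,"x":0.0856,"y":-0.187,"z":-0.255,"wx":11.6,"wy":64.1,"wz":17.4},{"claw":0.002,"x":0.0856,"y":-0.187,"z":-0.255,"wx":11.6,"wy":64.1,"wz":17.4}]'
cat > look.py <<'E'
from k import *
import sys
a=get_image('top');cv2.imwrite(f'pics/top{sys.argv[1]}.png',a);b=get_image('scene');cv2.imwrite(f'pics/scene{sys.argv[1]}.png',b)
for n,im,z in(('top',a,15),('scene',b,11)):
    h=cv2.cvtColor(im,cv2.COLOR_BGR2HSV);m=(h[...,0]>100)&(h[...,0]<135)&(h[...,1]>110)
    P=[onz(n,c,z)[0] for c,k in blobs(m,12,200)];P=[p for p in P if np.hypot(*(p-[582,-80]))<95]
    print(n,np.round(P,1).tolist())
    if len(P)==3:print([round(float(np.hypot(*(P[i]-P[j])))) for i,j in((0,1),(0,2),(1,2))])
cv2.imwrite(f'pics/ab{sys.argv[1]}.png',np.hstack([cv2.resize(a[145:240,222:317],(400,400)),cv2.resize(b[140:220,215:315],(400,400))]))
E
python3 look.py 5
```

```text
t: 16.45
ee_pos: [519.9, 189.7, 365.5]
ee_rot: [[0.865, 0.501, -0.008], [0.501, -0.865, 0.001], [-0.007, -0.005, -1.0]]
ft_force: [1.0, -0.5, 0.2]
gripper_width: 0.074
gripper_force: 40.0
top [[573.8, -39.7], [567.9, -99.4], [506.8, -83.1]]
[60, 80, 63]
scene [[573.2, -35.5]]
```

View pics/ab5.png

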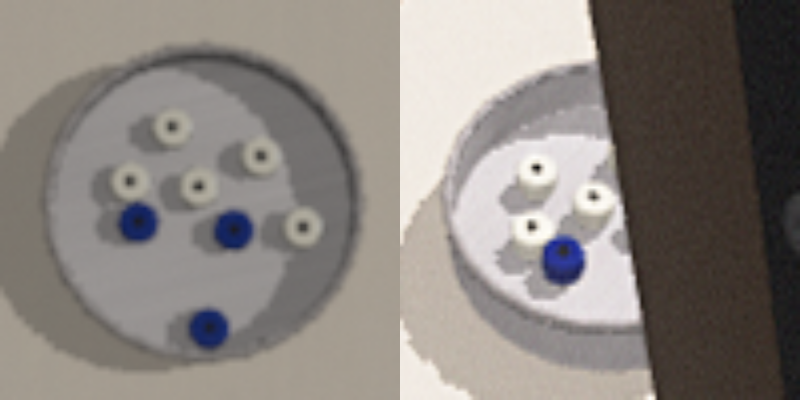

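The picture shows all eight beads flat in the tin: blue at the left pane's (138,222), (233,230) and (208,328). Spacings are 60, 63 and 80 mm; 52 mm is needed. Now to put the stick back.

```bash
python3 -m creep '[{"claw":0.002,"x":0,"y":0,"z":0,"wx":0,"wy":0,"wz":-6},{"claw":0.002,"x":0.005,"y":0,"z":0,"wx":0,"wy":0,"wz":-16},{"claw":0.002,"x":0.01,"y":0.005,"z":0,"wx":0,"wy":0,"wz":-26},{"claw":0.002,"x":0.016,"y":0.01,"z":0,"wx":0,"wy":0,"wz":-36},{"claw":0.002,"x":0.023,"y":0.013,"z":0,"wx":0,"wy":0,"wz":-46},{"claw":0.002,"x":0.03,"y":0.017,"z":0,"wx":0,"wy":0,"wz":-56},{"claw":0.002,"x":0.037,"y":0.021,"z":0,"wx":0,"wy":0,"wz":-66},{"claw":0.002,"x":0.044,"y":0.025,"z":0,"wx":0,"wy":0,"wz":-76},{"claw":0.002,"x":0.05,"y":0.029,"z":0,"wx":0,"wy":0,"wz":-86},{"claw":0.002,"x":0.056,"y":0.033,"z":0,"wx":0,"wy":0,"wz":-96},{"claw":0.002,"x":0.062,"y":0.037,"z":0,"wx":0,"wy":0,"wz":-106},{"claw":0.002,"x":0.068,"y":0.041,"z":0,"wx":0,"wy":0,"wz":-116},{"claw":0.002,"x":0.075,"y":0.041,"z":0,"wx":0,"wy":0,"wz":-126},{"claw":0.002,"x":0.075,"y":0.041,"z":0,"wx":0,"wy":0,"wz":-135},{"claw":0.002,"x":0.075,"y":0.041,"z":0,"wx":0,"wy":0,"wz":-141.8},{"claw":0.002,"x":0.075,"y":0.041,"z":0,"wx":0,"wy":0,"wz":-141.8},{"claw":0.002,"x":0.075,"y":0.041,"z":0,"wx":0,"wy":0,"wz":-141.8}]'
python3 -c "
from k import *
plan(des(171.8,0),(604.5,191.3,23.4));s=get_state();print(tip(s),np.array(s['ee_rot'])[2])"
```

```text
t: 18.68
ee_pos: [605.7, 191.9, 364.7]
ee_rot: [[-0.989, 0.145, -0.008], [0.145, 0.989, 0.002], [0.008, 0.001, -1.0]]
ft_force: [0.4, -0.5, -0.0]
gripper_width: 0.078
gripper_force: 40.0
shift [ -1.7  -0.9 341.2] rot [ 0.  -0.5 -0.1] tcp [604.5 191.3  23.4]
[370.31524405 226.30454291 377.59683854] [ 8.17375740e-03  5.35614420e-04 -9.99966451e-01]
```

```bash
python3 -m creep '[{"claw":0.002,"x":0,"y":-0.001,"z":0.04,"wx":0,"wy":-0.5,"wz":0},{"claw":0.002,"x":0,"y":-0.001,"z":0.09,"wx":0,"wy":-0.5,"wz":0},{"claw":0.002,"x":-0.001,"y":-0.001,"z":0.14,"wx":0,"wy":-0.5,"wz":0},{"claw":0.002,"x":-0.001,"y":-0.001,"z":0.19,"wx":0,"wy":-0.5,"wz":0},{"claw":0.002,"x":-0.001,"y":-0.001,"z":0.23,"wx":0,"wy":-0.5,"wz":0},{"claw":0.002,"x":-0.002,"y":-0.001,"z":0.265,"wx":0,"wy":-0.5,"wz":0},{"claw":0.002,"x":-0.002,"y":-0.001,"z":0.29,"wx":0,"wy":-0.5,"wz":0},{"claw":0.002,"x":-0.002,"y":-0.001,"z":0.305,"wx":0,"wy":-0.5,"wz":0},{"claw":0.002,"x":-0.002,"y":-0.001,"z":0.305,"wx":0,"wy":-0.5,"wz":0},{"claw":0.002,"x":-0.002,"y":-0.001,"z":0.305,"wx":0,"wy":-0.5,"wz":0}]'
python3 - <<'E'
from k import *
s=get_state();T=tip(s);b=get_image('scene');t=get_image('top');print(T,proj('scene',T),proj('top',T))
plan(des(171.8,0),(604.5,191.3,23.4))
cv2.imwrite('pics/b6.png',np.hstack([cv2.resize(b[150:330,90:250],(400,450)),cv2.resize(t[120:290,110:270],(400,450))]))
E
```

```text
t: 19.92
ee_pos: [605.7, 191.8, 60.9]
ee_rot: [[-0.99, 0.142, 0.002], [0.142, 0.99, 0.001], [-0.002, 0.001, -1.0]]
ft_force: [0.9, 0.5, -0.9]
gripper_width: 0.078
gripper_force: 40.0
[370.03454112 225.53521468  71.2961937 ] [[197.81853383 292.01290392]] [[149.23398807 276.01976325]]
shift [ 1.1 -0.7 37.6] rot [0.1 0.1 0.1] tcp [604.5 191.3  23.4]
```

View pics/b6.png

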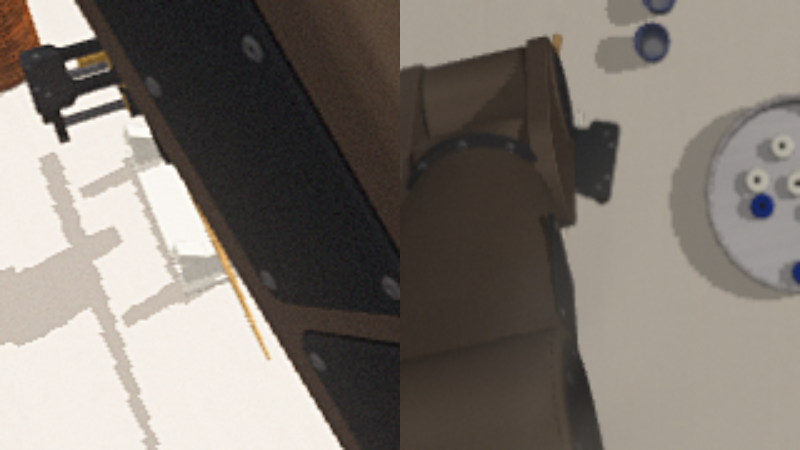

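The stick's point shows at the left pane's (268,358), which is scene (197,293). Predicted was (198,292), so it hasn't slipped. Lower and release.

```bash
python3 -m creep '[{"claw":0.002,"x":0.001,"y":-0.0005,"z":0.015,"wx":0,"wy":0,"wz":0},{"claw":0.002,"x":0.001,"y":-0.0005,"z":0.025,"wx":0,"wy":0,"wz":0},{"claw":0.002,"x":0.001,"y":-0.0005,"z":0.032,"wx":0,"wy":0,"wz":0},{"claw":0.002,"x":0.001,"y":-0.0005,"z":0.036,"wx":0,"wy":0,"wz":0},{"claw":0.002,"x":0.001,"y":-0.0005,"z":0.037,"wx":0,"wy":0,"wz":0},{"claw":0.002,"x":0.001,"y":-0.0005,"z":0.037,"wx":0,"wy":0,"wz":0},{"claw":0.002,"x":0.001,"y":-0.0005,"z":0.037,"wx":0,"wy":0,"wz":0}]'
```

```text
t: 20.9
ee_pos: [604.2, 191.7, 23.5]
ee_rot: [[-0.99, 0.142, 0.002], [0.142, 0.99, 0.001], [-0.001, 0.001, -1.0]]
ft_force: [-2.7, 1.3, 6.4]
gripper_width: 0.078
gripper_force: 40.0
```

```bash
python3 -m creep '[{"claw":0.012,"x":0,"y":0,"z":0,"wx":0,"wy":0,"wz":0},{"claw":0.02,"x":0,"y":0,"z":0,"wx":0,"wy":0,"wz":0},{"claw":0.05,"x":0,"y":0,"z":0,"wx":0,"wy":0,"wz":0},{"claw":0.05,"x":0,"y":0,"z":0,"wx":0,"wy":0,"wz":0},{"claw":0.05,"x":0,"y":0,"z":0,"wx":0,"wy":0,"wz":0},{"claw":0.05,"x":0,"y":0,"z":0,"wx":0,"wy":0,"wz":0},{"claw":0.05,"x":0,"y":0,"z":-0.015,"wx":0,"wy":0,"wz":0},{"claw":0.05,"x":0,"y":0,"z":-0.05,"wx":0,"wy":0,"wz":0},{"claw":0.05,"x":0,"y":0,"z":-0.1,"wx":0,"wy":0,"wz":0},{"claw":0.05,"x":0,"y":0,"z":-0.15,"wx":0,"wy":0,"wz":0},{"claw":0.05,"x":0,"y":0,"z":-0.2,"wx":0,"wy":0,"wz":0},{"claw":0.05,"x":0.05,"y":0.05,"z":-0.21,"wx":0,"wy":0,"wz":0},{"claw":0.05,"x":0.1,"y":0.1,"z":-0.21,"wx":0,"wy":0,"wz":0},{"claw":0.05,"x":0.15,"y":0.14,"z":-0.21,"wx":0,"wy":0,"wz":0},{"claw":0.05,"x":0.2,"y":0.18,"z":-0.21,"wx":0,"wy":0,"wz":0},{"claw":0.05,"x":0.25,"y":0.23,"z":-0.21,"wx":0,"wy":0,"wz":0},{"claw":0.05,"x":0.3,"y":0.28,"z":-0.21,"wx":0,"wy":0,"wz":0},{"claw":0.05,"x":0.33,"y":0.32,"z":-0.21,"wx":0,"wy":0,"wz":0},{"claw":0.05,"x":0.33,"y":0.32,"z":-0.21,"wx":0,"wy":0,"wz":0},{"claw":0.05,"x":0.33,"y":0.32,"z":-0.21,"wx":0,"wy":0,"wz":0}]'
python3 look.py 7; python3 - <<'E'
import cv2,numpy as np
t=cv2.imread('pics/top7.png');b=cv2.imread('pics/scene7.png')
cv2.imwrite('pics/f7.png',np.hstack([cv2.resize(t[100:290,125:325],(400,380)),cv2.resize(b[140:330,120:320],(400,380))]))
E
```

```text
t: 23.4
ee_pos: [321.7, 555.2, 233.2]
ee_rot: [[-0.99, 0.14, 0.001], [0.14, 0.99, 0.001], [-0.001, 0.001, -1.0]]
ft_force: [0.5, -0.2, 0.1]
gripper_width: 0.523
gripper_force: 0.0
top [[573.8, -39.7], [567.9, -99.4], [506.6, -83.4]]
[60, 80, 63]
scene [[567.6, -95.2], [573.2, -35.5], [513.5, -82.5]]
[60, 56, 76]
```

View pics/f7.png

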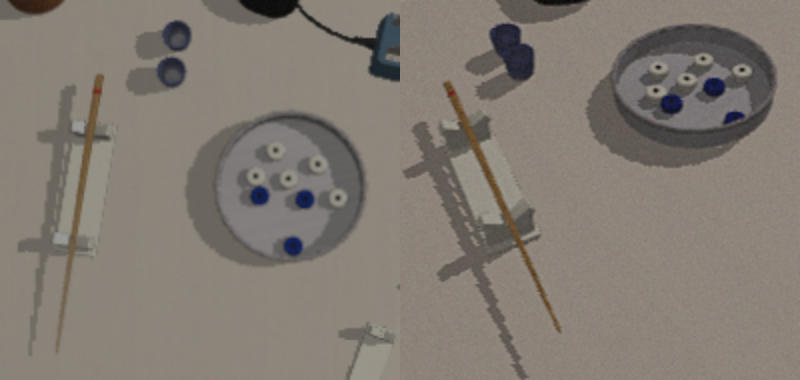

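The stick lies across both notches, from the butt at the left pane's (99,77) to the point at (57,350). The beads are well apart; the scene camera's 56 mm comes from one bead half hidden by the rim. The tin and cups haven't moved. Handing in.

```bash
python3 -c "
from rig import *
print(sign_off())"
```

```text
the job is handed in; nothing more can be done
None
```

I handed the job in at 23.5 s: the blue beads lie 60, 63 and 80 mm apart centre to centre (52 mm needed), all eight beads are in the tin, and the chopstick is back across both notches and released.

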